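Clamp the peg bar over the drip tray, hang the walk gear, line up the treat tins

ROBOT

A 6-joint arm with a two-finger parallel gripper is mounted at the origin on the work surface. World frame = base frame: x ahead of the robot, y to its left, z up, the work surface at z = 0. Lengths are in m, angles in rad, forces in N, time in s.
With the tool pointing down it reaches from about 0.4 to 0.925 m from the base axis. Payload 12.5 kg.
Tool frame: the origin (TCP) lies between the finger pads; the fingertips stand 14 mm ahead of it and the grasp point (between the pads) lies 5 mm behind it; z points along the fingers, y is the line along which they close (so a half turn about z gives the same grasp; the last joint's range is limited). The gripper opens to 95 mm and grips with 3 to 60 N. Pads are 20 mm wide; open, the fingers measure 119 mm over their backs; the gripper's body (75 mm by 180 mm) begins 59 mm behind the grasp point.
Start: joints at [1.087, 0.491, 1.559, -0, 1.092, -0.106], TCP at [0.231, 0.581, 0.229] pointing down, gripper open.
Joint ranges: [-3.1, 3.1], [-0.84, 2.19], [0.05, 2.79], [-1.13, 4.28], [0.06, 2.93], [-2.69, 2.69]. Speed limits (rad/s): [2.22, 2.22, 2.79, 3.14, 3.14, 3.14].

INTERFACE

Orientations are given as a rotation vector (axis times angle).
In Python, from plant import r, viewer gives the robot as it stands. The module is installed in compiled form; this text tells all that it offers.
- The arm moves only by the tool arm_command, never from a script. Its argument "targets" is a list of rows, each a list of 3 entries, a list of its own where there are three numbers: the opening, from 0 (shut) to 1 (fully open), then the shift along the world's x, y, z in m, then the turn about the world's z in degrees. A call has exactly 8 rows; each row is the pose to reach, as a shift and turn from the pose commanded when the call began; what a row does not reach only later rows make up. A row lasts 1/8 s, in which the tool goes at most 62.5 mm and 10.7 degrees, less where a joint would pass 70% of its speed; a pose out of reach is approached as far as the arm can. A call with a gripper value outside its range is refused whole. The fingers move at their own pace and stop on an object; "grip_force" is the grip in N (left out, the last holds). Time passes only in rows, so rows that repeat a pose let the fingers close, or fill a call up. It gives the time, the measured TCP pose, the force, the opening and the grip force at its end, in the units of the state.
- r.state(): the state, without advancing time (a new reading comes with each control period).
- viewer.get_image(name): name is "side" or "top"; returns the picture (400x640x3 uint8, blue, green, red); there is no depth.
- viewer.calibration(name): a dict with "camera_matrix" (3x3 intrinsics, pixels), "k1" (the pictures are not rectified: a ray, as slopes to the right and down, at radius r is drawn at 1 + k1 r^2 times it, then the intrinsics apply), "origin" and "rotation" of the camera in the world. Camera axes: x right, y up, looking along -z (the intrinsics and any distortion apply to the point x, -y, -z); pixel columns grow to the right and rows downward; lengths in m; the calibration is good to about 2 mm. A picture is of the moment at which its call begins. calibration takes no time and is no camera call.
- r.sign_off(): hands the job in; it is judged then, once.
The state is a dict: "clock": time; "qpos": joint angles; "joint_velocities": joint speeds; "joint_torque": joint torques, N m; "position": TCP position; "ee_rot": TCP orientation; "force": force on the tool from outside, world axes, zero at the start; "ft_torque": the same for the moment, N m; "finger_gap": finger opening in m; "grip_force": force on a finger pad.
Only numpy, scipy, OpenCV 4.12 (cv2) and the standard library are available. Lean on these libraries where they do the work, as an engineer would, in place of code of your own. Each camera call takes 0.05 s, during which the arm holds its last target. There are 200 camera calls.

TASK

Get the dog-walk shelf ready: loosen the clamp knob, slide the peg bar along its rail until its middle peg is centred over the drip tray, and tighten the knob again; then hang every walk item that has a wire eye (clicker, bag tube, lamp) by its eye, one to a peg. Also stand all the treat tins in one straight row, side by side less than a finger's width apart, on the rubber mat close along its raised ledge. Don't disturb the other things on the shelf.

Things in the scene. Friction and masses are not known exactly. Their poses are not given: they have to be found in the camera images.
- drip_tray: Fixed shallow grey tray on the shelf under the pegs, 100 (x) x 240 (y) x 14 mm; origin: centre of its underside, y along its length (the rail's direction).
- bar (a joint): Position of the peg bar along its rail in m: 0 at its right-hand stop, 0.16 at its left-hand stop; grows to +y (robot's left). It slides at about 4 N. Wooden bar 330 mm long (y), 26 mm thick, z = 145 to 175 mm, on a steel tube between two posts 550 mm apart; three pegs on its robot side, clamp knob on top near its right end, black grip tab on top near its left end.
- clamp (a joint): Angle of the clamp knob in rad: 0 fully loose, 1.6 fully tight; grows clockwise seen from above. Below 0.35 the bar is free, above 1.15 it is clamped.
- clamp_grip (a point): Point on the axis of the black clamp knob at gripping height; its bar-shaped grip (46 mm long, 13 mm thick, top 11 mm above this point, 26 mm high) lies along the bar's x axis at joint value 0 and turns with the knob. The knob is 145 mm to the right (-y) of the bar's middle and moves with the bar.
- tab (a point): Centre of the upper part of the black upright grip tab near the bar's left end: 12 mm thick along the rail (y), 30 mm wide (x); its top is 12 mm above this point and it rises 42 mm above the bar. Axes: x away from the robot, y along the rail.
- peg0 (a point): Middle of the right-hand peg (half-way along its 60 mm length). Steel peg 8 mm in diameter with a round end, pointing from the bar towards the robot (bar's -x) and 12 degrees upward; pegs are 75 mm apart. Axes are the bar's: x away from the robot, y along the rail, z up.
- peg1 (a point): Middle of the middle peg (half-way along its 60 mm length). Steel peg 8 mm in diameter with a round end, pointing from the bar towards the robot (bar's -x) and 12 degrees upward; pegs are 75 mm apart. Axes are the bar's: x away from the robot, y along the rail, z up.
- peg2 (a point): Middle of the left-hand peg (half-way along its 60 mm length). Steel peg 8 mm in diameter with a round end, pointing from the bar towards the robot (bar's -x) and 12 degrees upward; pegs are 75 mm apart. Axes are the bar's: x away from the robot, y along the rail, z up.
- clicker: Black plastic clicker: box 28 (x) x 34 (y) x 56 mm high. On top a steel wire eye stands upright (33 mm outer, 21 mm inner diameter): centre 69 mm above the underside, hole along the x axis, topmost point 85 mm up. Starts upright on the shelf; origin: centre of the underside. May be absent.
- bag_tube: Grey upright cylinder (bag dispenser) 42 mm in diameter, 56 mm high. On top a steel wire eye stands upright (33 mm outer, 21 mm inner diameter): centre 69 mm above the underside, hole along the x axis, topmost point 85 mm up. Starts upright on the shelf; origin: centre of the underside. May be absent.
- lamp: White lamp with a black band and a round lens: box 30 (x) x 40 (y) x 56 mm high. On top a steel wire eye stands upright (33 mm outer, 21 mm inner diameter): centre 69 mm above the underside, hole along the x axis, topmost point 85 mm up. Starts upright on the shelf; origin: centre of the underside. May be absent.
- clicker_eye (a point): Centre of the hole of the clicker's eye; axes as the body's, hole along x.
- bag_tube_eye (a point): Centre of the hole of the bag_tube's eye; axes as the body's, hole along x.
- lamp_eye (a point): Centre of the hole of the lamp's eye; axes as the body's, hole along x.
- tin0: Copper-coloured treat tin with a dark line and dark dot on the lid: closed upright cylinder 54 mm in diameter, 69 mm high; all tins are alike. Origin: centre of the underside. May be absent.
- tin1: Copper-coloured treat tin with a dark line and dark dot on the lid: closed upright cylinder 54 mm in diameter, 69 mm high; all tins are alike. Origin: centre of the underside. May be absent.
- tin2: Copper-coloured treat tin with a dark line and dark dot on the lid: closed upright cylinder 54 mm in diameter, 69 mm high; all tins are alike. Origin: centre of the underside. May be absent.
- mat: Fixed black rubber mat 2.5 mm thick, 240 mm long (y), reaching from x = -80 to +60 mm of its origin, whose raised grey ledge (10 mm wide, 15 mm high) runs along its far side: the ledge's near face is at x = +50 mm. Origin: on the shelf surface, mid-length; tins touching the ledge stand with their centres at x = +23 mm.
- treat_jar: Bystander: clear glass jar with steel cap, 84 mm in diameter, 125 mm high; origin: centre of underside.
- bowl: Bystander: yellow bowl, 120 mm across, 45 mm high; origin: centre of underside.
- ring: Bystander: teal rubber ring lying flat, 70 mm across, 14 mm high; origin: centre of underside. Not to be hung.
- brush: Bystander: brush lying behind the rail.
- flask: Bystander: green flask, 68 mm in diameter, 190 mm high; origin: centre of underside.
- mug: Bystander: white mug, 80 mm in diameter, 80 mm high; origin: centre of underside.
Things that resemble listed ones, but are neither listed nor needed, are in the scene too. Leave any red look-alike of the clicker alone. Leave any purple look-alike of the tin1 alone.

How it is judged:
On the way, in this order (a step that is already met when the one before it is completed fails the run):
1. the clamp knob is loosened before the bar is slid (value of joint clamp below 0.35 rad and distance of peg1 from where it was at the start of the episode below 0.02 m), for 0.2 s.
2. with the knob loose, the bar is slid until its middle peg is centred over the drip tray (within 20 mm along the rail) (y of peg1 in the frame of drip_tray between -0.02 and 0.02 m and value of joint clamp below 0.5 rad), for 0.2 s.
3. the knob is tightened with the bar centred (y of peg1 in the frame of drip_tray between -0.02 and 0.02 m and value of joint clamp above 1.15 rad), for 0.2 s.
4. all eyed items hang by their eyes, one to a peg ((distance between clicker_eye and peg0 below 0.034 m or distance between clicker_eye and peg1 below 0.034 m or distance between clicker_eye and peg2 below 0.034 m) and (distance between bag_tube_eye and peg0 below 0.034 m or distance between bag_tube_eye and peg1 below 0.034 m or distance between bag_tube_eye and peg2 below 0.034 m) and (distance between lamp_eye and peg0 below 0.034 m or distance between lamp_eye and peg1 below 0.034 m or distance between lamp_eye and peg2 below 0.034 m) and angle between each of clicker, bag_tube, lamp's own z axis and vertical below 0.4 rad and distance between clicker_eye and bag_tube_eye above 0.045 m and distance between each of clicker_eye, bag_tube_eye and lamp_eye above 0.045 m), for 0.2 s.
At the end, for the whole second after the job is handed in: Knob tight (over 1.15 rad), middle peg within 20 mm of the tray's middle along the rail; each eyed item hangs upright, eye within 34 mm of a peg's middle, one to a peg; tins upright on the mat, centres 7 to 27 mm ledgewards of its origin, each within 80 mm of another; all at rest (all of step 3 and all of step 4 and x of tin0 in the frame of mat between 0.007 and 0.027 m and y of tin0 in the frame of mat between -0.115 and 0.115 m and angle between each of tin0, tin1, tin2's own z axis and vertical below 0.1 rad and z of each of tin0, tin1, tin2 in the frame of mat below 0.012 m and (horizontal distance between tin0 and tin1 below 0.08 m or horizontal distance between tin0 and tin2 below 0.08 m) and x of tin1 in the frame of mat between 0.007 and 0.027 m and y of tin1 in the frame of mat between -0.115 and 0.115 m and (horizontal distance between tin1 and tin0 below 0.08 m or horizontal distance between tin1 and tin2 below 0.08 m) and x of tin2 in the frame of mat between 0.007 and 0.027 m and y of tin2 in the frame of mat between -0.115 and 0.115 m and (horizontal distance between tin2 and tin0 below 0.08 m or horizontal distance between tin2 and tin1 below 0.08 m) and linear speed of each of clicker, bag_tube, lamp, tin0, tin1, tin2 below 0.03 m/s); the robot touches nothing.
It fails at once if a bystander is shoved more than 50 mm or tipped over (distance of any of treat_jar, bowl, ring, brush, flask, mug from where it was at the start of the episode above 0.05 m or angle between any of treat_jar, bowl, ring, flask, mug's own z axis and vertical above 0.6 rad).
Of clicker, bag_tube, lamp only 2 to 3 are there at a start; the rules pass over those that are not, and their reading is None.
Of tin0, tin1, tin2 only 2 to 3 are there at a start; the rules pass over those that are not, and their reading is None.
At some moment in a run one of tin0, tin1, tin2 may be knocked a few centimetres aside while the robot is not near it.
It also fails if it takes over 210 s, if anything falls off the work surface, if the arm or the gripper's body presses on something with over 40 N, if the wrist force passes 120 N, or if a joint passes its speed limit or range.

## Working session

There is one attempt and no reset: what is moved stays moved. The work goes in short steps, Python scripts to look and compute and a tool call to move; the robot and the scene stay as the last step left them, time stands still between calls to the robot, and variables do not carry over. Pictures are saved under pics/ and viewed, at most 14 in all, crops included, and the job is handed in when it is done.

Besides the shell and the picture viewer there is one more tool, called after "Call:" by a JSON object that holds its "fn" and its "kwargs". arm_command: Moves the arm, as the interface text tells. Its arguments: {"type":"object","properties":{"targets":{"type":"array"},"grip_force":{"type":"number"}},"required":["targets"]}

```bash
mkdir -p pics; cat > h.py <<'E'
import numpy as np, cv2
from plant import r, viewer
def cal(n):
    c=viewer.calibration(n); return np.array(c["camera_matrix"]),c["k1"],np.array(c["origin"]),np.array(c["rotation"])
def ray(n,u,v):
    K,k1,o,R=cal(n)
    d=cv2.undistortPoints(np.array([[[u,v]]],float),K,np.array([k1,0,0,0.]))[0,0]
    return o,R@np.array([d[0],-d[1],-1.])
def onz(n,u,v,z):
    o,d=ray(n,u,v); return o+d*(z-o[2])/d[2]
def onx(n,u,v,x):
    o,d=ray(n,u,v); return o+d*(x-o[0])/d[0]
def two(a,b):  # pixels in top, side
    (o1,d1),(o2,d2)=ray("top",*a),ray("side",*b)
    s=np.linalg.lstsq(np.c_[d1,-d2],o2-o1,rcond=None)[0]
    p,q=o1+s[0]*d1,o2+s[1]*d2; return (p+q)/2,np.linalg.norm(p-q)
def proj(n,P):
    K,k1,o,R=cal(n); c=R.T@(np.array(P)-o); x,y=c[0]/-c[2],-c[1]/-c[2]; f=1+k1*(x*x+y*y)
    return K[0,0]*x*f+K[0,2],K[1,1]*y*f+K[1,2]
def snap(n,name,box=None,s=1):
    im=viewer.get_image(n); cv2.imwrite(f"pics/{name}_full.png",im)
    if box: im=im[box[1]:box[3],box[0]:box[2]]
    cv2.imwrite(f"pics/{name}.png",cv2.resize(im,None,fx=s,fy=s,interpolation=cv2.INTER_CUBIC)); return im
E
python3 - <<'E'
from h import *
for n in("top","side"):
    snap(n,n+"0",None,1.25); K,k,o,R=cal(n); print(n,K.round(1).tolist(),k,o.round(3),R.round(3).tolist())
print(r.state())
E
```

```text
top [[451.4, 0.0, 319.0], [0.0, 451.4, 201.0], [0.0, 0.0, 1.0]] -0.02120625611040441 [ 0.432 -0.015  1.642] [0.067, -0.071, -1.544]
side [[483.7, 0.0, 316.4], [0.0, 483.7, 199.5], [0.0, 0.0, 1.0]] 0.03986745905827717 [ 0.292 -1.059  0.783] [1.047, -0.123, -0.196]
{'clock': 0.1, 'qpos': array([ 1.08744089e+00,  4.91512495e-01,  1.55939281e+00,  6.40065780e-06,
        1.09173409e+00, -1.05604777e-01]), 'joint_velocities': array([ 6.77412877e-04, -2.48918267e-04, -1.90035116e-03,  1.40908844e-03,
       -1.79582065e-03, -4.38436262e-05]), 'joint_torque': array([ 1.52986191e-03, -6.13610458e+01, -2.58602482e+01,  6.93470333e-02,
        4.70046618e-02, -4.97129497e-05]), 'position': array([0.23040074, 0.58075516, 0.22811049]), 'ee_rot': array([-5.89794097e-01, -3.08541763e+00,  1.57068859e-03]), 'force': array([-0.55207942, -0.11880669, -0.49733101]), 'ft_torque': array([-0.00401791,  0.02221927, -0.03025865]), 'grip_force': 0.0, 'finger_gap': 0.09538509304779706}
```

```bash
sed -i 's/np.array(c\["rotation"\])/cv2.Rodrigues(np.array(c["rotation"],float))[0]/' h.py; python3 -c "
from h import *
print(cal('top')[3].round(2),cal('side')[3].round(2), [onz('top',u,v,0).round(3) for u,v in((0,0),(640,400))])"
```

```text
[[ 0.03  1.   -0.09]
 [-1.    0.03  0.  ]
 [ 0.    0.09  1.  ]] [[ 0.98  0.1  -0.19]
 [-0.22  0.48 -0.85]
 [ 0.01  0.87  0.5 ]] [array([1.323, 1.233, 0.   ]), array([-0.107, -1.182,  0.   ])]
```

View pics/top0.png

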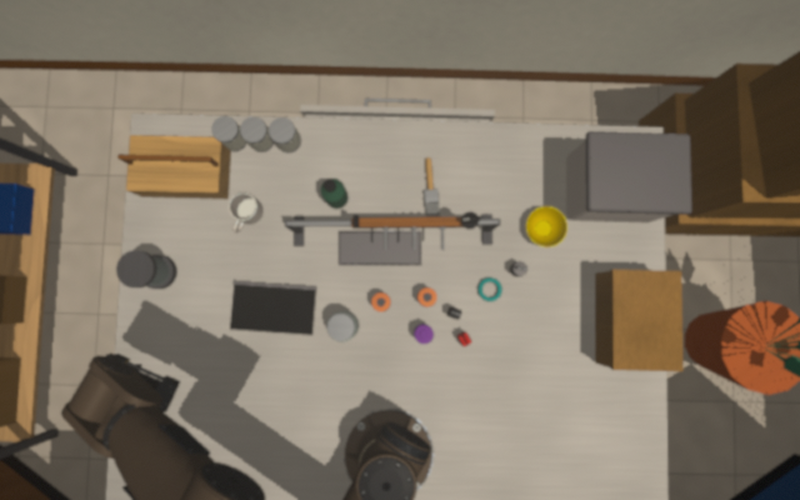

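View pics/side0.png

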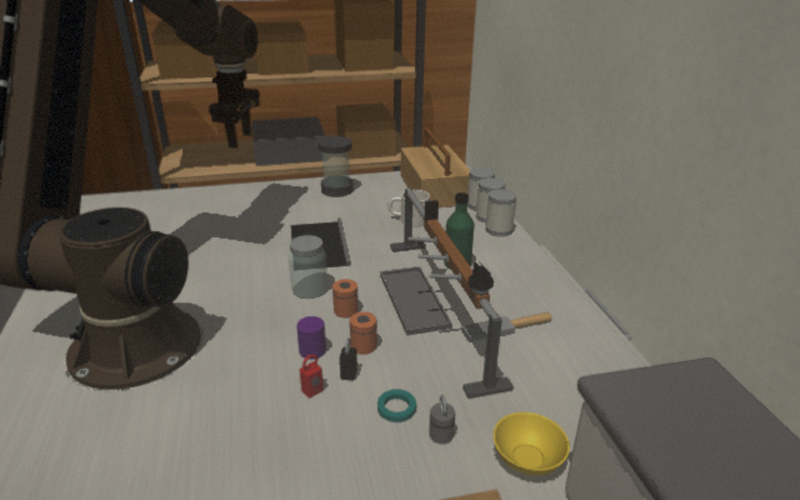

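```bash
python3 - <<'E'
import cv2,numpy as np
a=cv2.imread('pics/top0_full.png')[155:285,175:425];b=cv2.imread('pics/side0_full.png')[140:370,225:425]
cv2.imwrite('pics/t1.png',cv2.resize(a,None,fx=3.2,fy=3.2,interpolation=cv2.INTER_CUBIC))
cv2.imwrite('pics/s1.png',cv2.resize(b,None,fx=2.6,fy=2.6,interpolation=cv2.INTER_CUBIC))
E
```

```text
(no output)
```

View pics/t1.png

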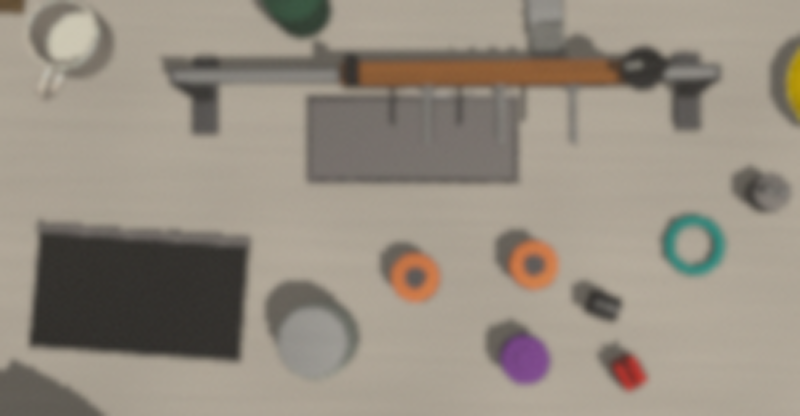

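View pics/s1.png

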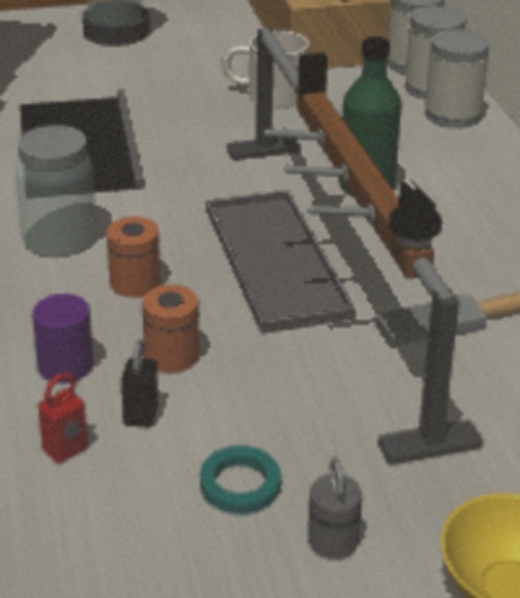

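Candidates, in full-image pixels. Clicker: black at top (363,249) fits; the red one at (371,271) is the look-alike. Tins: copper with a dark dot at (305,241) and (341,238) fit; the purple one at (339,267) does not. The grey bag tube is at (415,214), and no white lamp is visible. Next I measure and confirm in one enlarged crop.

```bash
cat > m.py <<'E'
from h import *
def blob(im,lo,hi,box,k=1):
    h=cv2.cvtColor(im,cv2.COLOR_BGR2HSV); m=cv2.inRange(h,np.array(lo),np.array(hi)); z=np.zeros_like(m); x0,y0,x1,y1=box; z[y0:y1,x0:x1]=m[y0:y1,x0:x1]
    cs=[c for c in cv2.findContours(z,cv2.RETR_EXTERNAL,cv2.CHAIN_APPROX_NONE)[0] if cv2.contourArea(c)>=k]
    return sorted(cs,key=cv2.contourArea,reverse=True)
E
python3 - <<'E'
from m import *
t=cv2.imread('pics/top0_full.png');s=cv2.imread('pics/side0_full.png')
f=lambda v:np.round(v,3)
for c in blob(t,(5,110,120),(16,255,255),(270,215,370,265),20):
    (u,v),rad=cv2.minEnclosingCircle(c); print("tin top",f((u,v,rad)),f(onz("top",u,v,.069)))
for c in blob(s,(3,110,60),(16,255,255),(250,200,320,300),20): print("tin side box",cv2.boundingRect(c))
# tray, mat: min area rect
for nm,lo,hi,b,z in(("tray",(0,0,80),(180,60,125),(268,183,340,214),.014),("mat",(0,0,20),(180,90,70),(180,222,256,270),.0025),("ring",(80,80,60),(100,255,255),(370,210,410,250),.01)):
    c=blob(t,lo,hi,b,50)[0]; R=cv2.minAreaRect(c); P=np.array([onz("top",*p,z) for p in cv2.boxPoints(R)]); print(nm,f(P[:,:2]).tolist(),f(P.mean(0)))
for nm,lo,hi,b,z in(("bar",(5,80,60),(20,255,255),(280,165,375,190),.175),):
    c=blob(t,lo,hi,b,50)[0]; R=cv2.minAreaRect(c); P=np.array([onz("top",*p,z) for p in cv2.boxPoints(R)]); print(nm,f(P[:,:2]).tolist(),R)
a=cv2.resize(t[230:262,345:385],None,fx=9,fy=9,interpolation=cv2.INTER_CUBIC);b=cv2.resize(t[200:232,395:435],None,fx=9,fy=9,interpolation=cv2.INTER_CUBIC)
c=cv2.resize(s[262:310,255:295],None,fx=6,fy=6,interpolation=cv2.INTER_CUBIC);d=cv2.resize(s[308:356,335:375],None,fx=6,fy=6,interpolation=cv2.INTER_CUBIC)
o=np.zeros((580,720,3),np.uint8); o[:288,:360]=a;o[:288,360:]=b;o[290:578,:240]=c;o[290:578,240:480]=d
e=cv2.resize(t[165:195,370:390],None,fx=9,fy=9,interpolation=cv2.INTER_CUBIC); o[290:560,490:670]=e
cv2.imwrite('pics/z1.png',o)
E
```

```text
tin top [304.2   241.2     7.529] [0.43  0.032 0.069]
tin top [341.2   237.2     7.529] [ 0.447 -0.096  0.069]
tin side box (267, 237, 34, 46)
tin side box (266, 224, 20, 14)
tray [[0.637, 0.16], [0.643, -0.083], [0.542, -0.086], [0.535, 0.156]] [0.589 0.037 0.014]
mat [[0.345, 0.462], [0.468, 0.459], [0.457, 0.228], [0.334, 0.232]] [0.401 0.345 0.002]
ring [[0.502, -0.25], [0.504, -0.311], [0.443, -0.312], [0.441, -0.25]] [ 0.473 -0.281  0.01 ]
bar [[0.651, 0.095], [0.658, -0.178], [0.632, -0.178], [0.625, 0.094]] ((327.5, 177.0), (8.0, 83.0), 90.0)
```

View pics/z1.png

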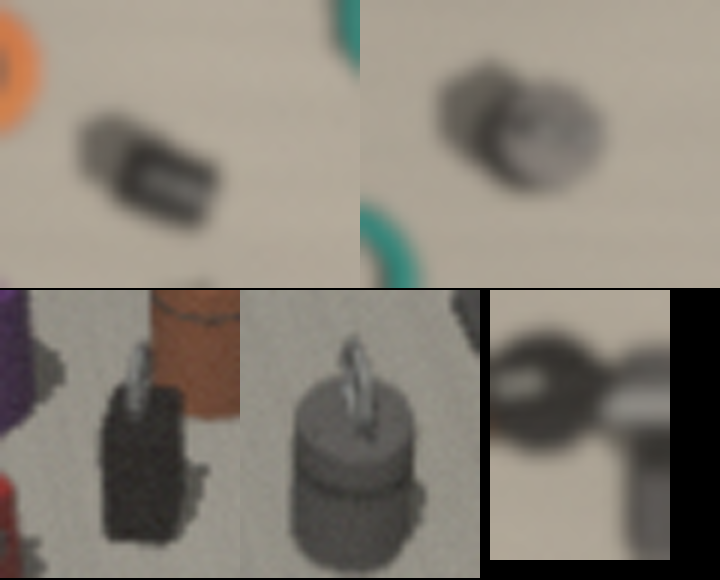

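```bash
python3 - <<'E'
from m import *
f=lambda v:np.round(v,3)
T=lambda u,v:((u+.5)/3.2-.5+175,(v+.5)/3.2-.5+155)
S=lambda u,v:((u+.5)/2.6-.5+225,(v+.5)/2.6-.5+140)
for nm,a,b in(("peg0tip",(573,143),(307,210)),("peg1tip",(500,143),(286,169)),("peg2tip",(428,143),(264,131)),("knob",(642,68),(413,212)),("tabtop",(349,70),(312,58))):
    p,e=two(T(*a),S(*b)); print(nm,f(p),round(e,4))
print("clicker eye side/top", [(f(p),round(e,4)) for p,e in [two((363.7,250.1),((138-.0)/6+254.6,(380-290)/6+261.6))]])
print("tube eye", [(f(p),round(e,4)) for p,e in [two(((550-360)/9+394.6,132/9+199.6),((358-240)/6+334.6,(385-290)/6+307.6))]])
t=cv2.imread('pics/top0_full.png');s=cv2.imread('pics/side0_full.png')
g=lambda im,fx:cv2.normalize(cv2.resize(im,None,fx=fx,fy=fx,interpolation=cv2.INTER_CUBIC),None,0,255,cv2.NORM_MINMAX)
o=np.zeros((560,790,3),np.uint8)
o[:280,:320]=g(cv2.min(t[205:224,406:428][:,:],np.uint8(150)),16)[:280,:320]
q=g(s[312:342,340:372],16)[:480,:512]; o[:q.shape[0],325:325+min(q.shape[1],465)]=q[:,:465]
q=g(t[240:260,352:372],14); o[280:560,:280]=q
cv2.imwrite('pics/z2.png',o)
E
```

```text
peg0tip [ 0.57  -0.129  0.174] 0.0007
peg1tip [ 0.569 -0.055  0.175] 0.0008
peg2tip [0.566 0.019 0.177] 0.0008
knob [ 0.645 -0.195  0.203] 0.0002
tabtop [0.635 0.098 0.215] 0.0024
clicker eye side/top [(array([ 0.404, -0.175,  0.07 ]), np.float64(0.0005))]
tube eye [(array([ 0.534, -0.356,  0.068]), np.float64(0.0019))]Traceback (most recent call last):
  File "<stdin>", line 12, in <module>
cv2.error: OpenCV(4.12.0) :-1: error: (-5:Bad argument) in function 'min'
> Overload resolution failed:
>  - src2 is not a numpy array, neither a scalar
>  - Expected Ptr<cv::UMat> for argument 'src2'
```

```bash
python3 - <<'E'
from m import *
t=cv2.imread('pics/top0_full.png');s=cv2.imread('pics/side0_full.png')
def g(im,fx,cap=255):
    return cv2.normalize(np.minimum(cv2.resize(im,None,fx=fx,fy=fx,interpolation=cv2.INTER_CUBIC),cap).astype(np.uint8),None,0,255,cv2.NORM_MINMAX)
o=np.zeros((600,790,3),np.uint8)
def put(q,x,y): q=q[:600-y,:790-x]; o[y:y+q.shape[0],x:x+q.shape[1]]=q
put(g(t[205:224,406:426],15,170),0,0)           # tube top (0,0)
put(g(s[312:332,345:365],15),310,0)    # tube eye side
put(g(t[240:258,354:374],14),0,300)      # clicker top
put(g(s[200:240,365:400],8,180),310,310)     # knob side
put(g(s[265:285,268:288],10),600,310)
cv2.imwrite('pics/z2.png',o)
E
```

```text
(no output)
```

View pics/z2.png

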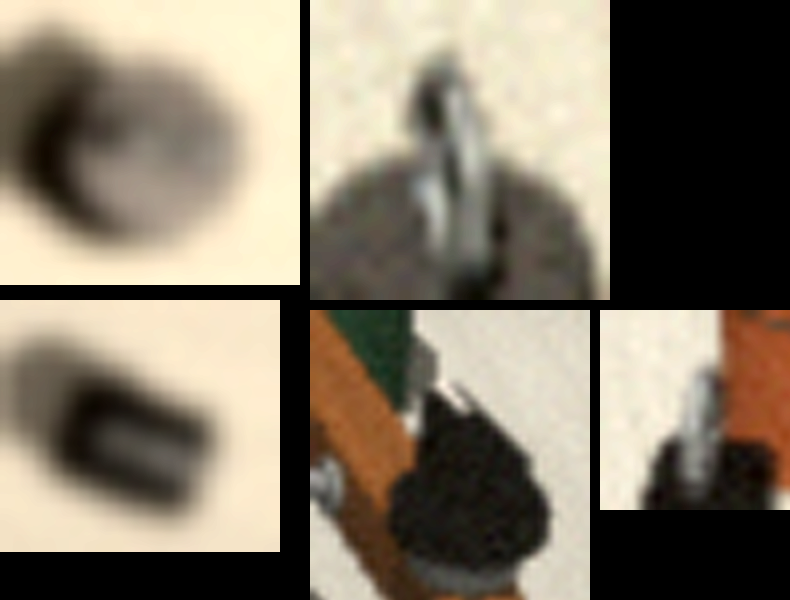

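```bash
python3 - <<'E'
from m import *
for z in(.205,.212,.22,.228):
    for dy in(-.023,.023):
        print(z,dy,[( round((u-365+.5)*8+310),round((v-200+.5)*8+310)) for dx in(-.0065,.0065) for u,v in[proj("side",(.644+dx,-.195+dy,z))]])
print("disc .026", [(round((u-365+.5)*8+310),round((v-200+.5)*8+310)) for x,y,z in((.618,-.195,.185),(.670,-.195,.185),(.644,-.221,.185),(.644,-.221,.175)) for u,v in [proj("side",(x,y,z))]])
a=onz("side",352.8,322,.069);b=onz("side",356.2,324.7,.069);print((a-b).round(4),(a+b)/2)
for p in((0.534,-.356),(0.404,-.175)):
  for ps in(0,-5,-10,-20):
    y=np.array([-np.sin(np.radians(ps)),np.cos(np.radians(ps)),0])*.0135; c=np.array([*p,.069]); print(p,ps,np.subtract(proj("side",c+y),proj("side",c-y)).round(1))
E
```

```text
0.205 -0.023 [(464, 524), (509, 518)]
0.205 0.023 [(410, 438), (453, 433)]
0.212 -0.023 [(466, 502), (511, 497)]
0.212 0.023 [(412, 417), (455, 412)]
0.22 -0.023 [(469, 477), (514, 472)]
0.22 0.023 [(414, 393), (457, 388)]
0.228 -0.023 [(471, 452), (516, 447)]
0.228 0.023 [(416, 368), (459, 364)]
disc .026 [(366, 548), (540, 527), (485, 587), (482, 617)]
[-0.0046  0.0089  0.    ] [ 0.53554172 -0.35630886  0.069     ]
(0.534, -0.356) 0 [-3.8 -9.3]
(0.534, -0.356) -5 [-2.6 -9.4]
(0.534, -0.356) -10 [-1.5 -9.5]
(0.534, -0.356) -20 [ 0.8 -9.4]
(0.404, -0.175) 0 [-1.8 -7.2]
(0.404, -0.175) -5 [-0.7 -7.3]
(0.404, -0.175) -10 [ 0.3 -7.4]
(0.404, -0.175) -20 [ 2.3 -7.3]
```

Call:
{"fn": "arm_command", "kwargs": {"targets": [[1,[0.02,-0.04,0.03],-8],[1,[0.04,-0.09,0.07],-17],[1,[0.065,-0.145,0.07],-26],[1,[0.09,-0.2,0.07],-34],[1,[0.115,-0.25,0.07],-43],[1,[0.14,-0.3,0.07],-51],[1,[0.17,-0.35,0.07],-60],[1,[0.2,-0.4,0.07],-68]]}}

```text
clock: 1.1
position: [0.4311, 0.1792, 0.2987]
ee_rot: [2.22, 2.223, 0.0]
force: [0.9, 1.2, -0.1]
finger_gap: 0.0951
grip_force: 0.0
```

Call:
{"fn": "arm_command", "kwargs": {"targets": [[1,[0.03,-0.05,0],0],[0.8,[0.06,-0.1,0],0],[0.6,[0.09,-0.15,0],0],[0.5,[0.12,-0.2,0],0],[0.5,[0.15,-0.25,0],0],[0.5,[0.18,-0.3,0],0],[0.5,[0.2,-0.35,0],0],[0.5,[0.214,-0.376,0],0]]}}

```text
clock: 2.1
position: [0.6449, -0.1976, 0.2977]
ee_rot: [-2.216, -2.226, 0.001]
force: [0.0, 0.9, 0.5]
finger_gap: 0.0473
grip_force: 0.0
```

```bash
cat > st.py <<'E'
from h import *
s=r.state(); R=cv2.Rodrigues(s["ee_rot"])[0]
print(round(s["clock"],2),"pos",s["position"].round(4),"yang",np.degrees(np.arctan2(R[1,1],R[0,1])).round(1),"tilt",R[:,2].round(3),"F",s["force"].round(1),"gap",round(s["finger_gap"],4),"gf",round(s["grip_force"],1),"q",s["qpos"].round(2))
E
python3 st.py
```

```text
2.1 pos [ 0.6449 -0.1976  0.2977] yang 0.3 tilt [-0.001  0.    -1.   ] F [0.  0.9 0.5] gap 0.0473 gf 0.0 q [-0.4   0.51  1.33 -0.    1.3  -0.4 ]
```

Call:
{"fn": "arm_command", "kwargs": {"targets": [[0.5,[0,0.002,-0.03],0],[0.5,[0,0.002,-0.06],0],[0.5,[0,0.002,-0.08],0],[0.5,[0,0.002,-0.086],0],[0,[0,0.002,-0.086],0],[0,[0,0.002,-0.086],0],[0,[0,0.002,-0.086],0],[0,[0,0.002,-0.086],0]], "grip_force": 30}}

```text
clock: 3.1
position: [0.6465, -0.1935, 0.2134]
ee_rot: [2.211, 2.224, 0.005]
force: [19.7, -4.5, -10.5]
finger_gap: 0.0129
grip_force: 18.6
```

Call:
{"fn": "arm_command", "kwargs": {"targets": [[0,[0.003,0.002,0.001],0],[0,[0.003,0.002,0.001],0],[0,[0.003,0.002,0.001],0],[0,[0.003,0.002,0.001],8],[0,[0.003,0.002,0.001],16],[0,[0.003,0.002,0.001],24],[0,[0.003,0.002,0.001],32],[0,[0.003,0.002,0.001],40]]}}

```text
clock: 4.1
position: [0.6449, -0.1914, 0.2133]
ee_rot: [-1.31, -2.849, 0.004]
force: [-16.6, -3.9, 1.6]
finger_gap: 0.0128
grip_force: 30.0
```

Call:
{"fn": "arm_command", "kwargs": {"targets": [[0,[-0.002,0.001,0],8],[0,[-0.002,0.001,0],17],[0,[-0.002,0.001,0],26],[0,[-0.002,0.001,0],35],[0,[-0.002,0.001,0],44],[0,[-0.002,0.001,0],51],[0,[-0.002,0.001,0],51],[0,[-0.002,0.001,0],51]]}}

```text
clock: 5.1
position: [0.6433, -0.1904, 0.2133]
ee_rot: [0.037, -3.136, -0.001]
force: [-13.8, -4.2, -0.4]
finger_gap: 0.0123
grip_force: 30.0
```

```bash
python3 st.py; python3 - <<'E'
from h import *
snap("top","k1",(300,150,420,215),5)
E
```

```text
5.1 pos [ 0.6433 -0.1904  0.2133] yang 91.4 tilt [-0.005  0.    -1.   ] F [-13.8  -4.2  -0.4] gap 0.0123 gf 30.0 q [-0.39  0.57  1.45 -0.    1.12 -1.98]
```

Call:
{"fn": "arm_command", "kwargs": {"targets": [[0,[-0.001,0.01,0],0],[0,[-0.002,0.025,0],0],[0,[-0.002,0.04,0],0],[0,[-0.002,0.055,0],0],[0,[-0.003,0.07,0],0],[0,[-0.003,0.083,0],0],[0,[-0.003,0.09,0],0],[0,[-0.003,0.09,0],0]]}}

```text
clock: 6.15
position: [0.6402, -0.0991, 0.2133]
ee_rot: [0.038, -3.136, -0.003]
force: [-14.1, 2.5, 0.4]
finger_gap: 0.0126
grip_force: 30.0
```

```bash
python3 st.py; python3 - <<'E'
from h import *
a=snap("top","k2",(250,160,410,225),4);b=snap("side","k3",(310,150,420,250),4)
o=np.zeros((560,800,3),np.uint8);o[:260,:640]=cv2.resize(a,None,fx=4,fy=4,interpolation=cv2.INTER_CUBIC);o[260:560,:330]=cv2.resize(b,None,fx=3,fy=3,interpolation=cv2.INTER_CUBIC)
cv2.imwrite("pics/k4.png",o)
E
```

```text
6.15 pos [ 0.6402 -0.0991  0.2133] yang 91.4 tilt [-0.006  0.002 -1.   ] F [-14.1   2.5   0.4] gap 0.0126 gf 30.0 q [-0.26  0.54  1.51  0.    1.09 -1.85]
```

View pics/k4.png

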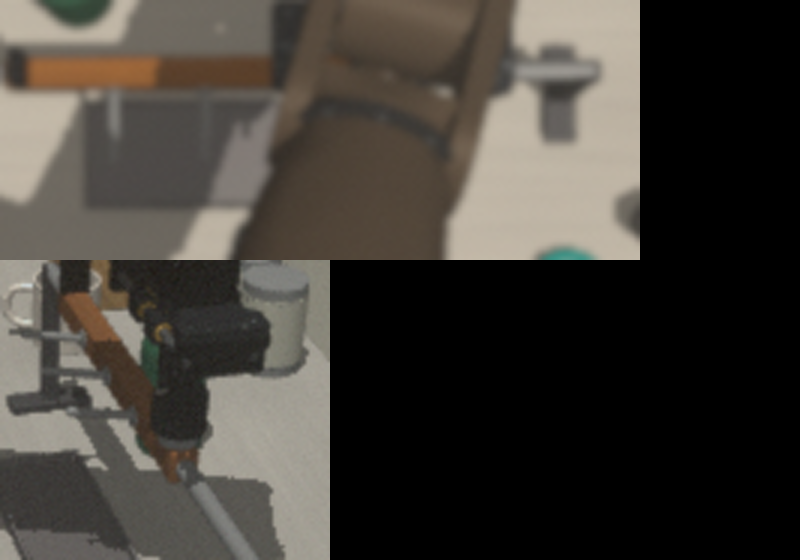

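```bash
python3 - <<'E'
from h import *
for u,v in((205,158),(114,158)): print(onz("top",(u+.5)/4-.5+250,(v+.5)/4-.5+160,.175).round(4))
# peg tips in side crop (x-0)/3+310,(y-260)/3+150
for tpx,spx in(((205,158),(44,370)),((114,158),(10,331))):
    print(two(((tpx[0]+.5)/4-.5+250,(tpx[1]+.5)/4-.5+160),((spx[0]+.5)/3-.5+310,(spx[1]-260+.5)/3-.5+150)))
t=cv2.cvtColor(cv2.imread('pics/top0_full.png'),cv2.COLOR_BGR2GRAY)[202:209].mean(0); print(t[262:280].round(),t[328:346].round())
E
```

```text
[0.5663 0.0433 0.175 ]
[0.5644 0.1175 0.175 ]
(array([0.56615407, 0.04331539, 0.1756197 ]), np.float64(0.00028197373361255106))
(array([0.55787582, 0.11826413, 0.17890699]), np.float64(0.01253951957694573))
[165. 165. 165. 165. 165. 165. 164. 158. 138. 114. 106. 111. 112. 112.
 113. 113. 113. 113.] [117. 117. 117. 117. 117. 117. 113. 107. 118. 142. 160. 166. 166. 166.
 166. 166. 165. 165.]
```

Call:
{"fn": "arm_command", "kwargs": {"targets": [[0,[0,-0.002,0],0],[0,[0,-0.004,0],0],[0,[0,-0.004,0],0],[0,[0,-0.004,0],0],[0,[0,-0.004,0],-8],[0,[0,-0.004,0],-17],[0,[0,-0.004,0],-26],[0,[0,-0.004,0],-35]]}}

```text
clock: 7.25
position: [0.641, -0.1028, 0.2133]
ee_rot: [-0.915, -3.001, -0.002]
force: [-7.8, 4.0, -1.4]
finger_gap: 0.0126
grip_force: 30.0
```

Call:
{"fn": "arm_command", "kwargs": {"targets": [[0,[0.001,0,0],-9],[0,[0.001,0,0],-18],[0,[0.001,0,0],-27],[0,[0.001,0,0],-36],[0,[0.001,0,0],-45],[0,[0.001,0,0],-54],[0,[0.001,0,0],-57],[0,[0.001,0,0],-57]]}}

```text
clock: 8.25
position: [0.644, -0.1028, 0.2134]
ee_rot: [-2.234, -2.208, -0.003]
force: [2.4, 4.0, -6.9]
finger_gap: 0.0128
grip_force: 30.0
```

```bash
python3 st.py
```

```text
8.25 pos [ 0.644  -0.1028  0.2134] yang -0.6 tilt [ 0.001  0.002 -1.   ] F [ 2.4  4.  -6.9] gap 0.0128 gf 30.0 q [-0.26  0.54  1.51  0.    1.09 -0.25]
```

Call:
{"fn": "arm_command", "kwargs": {"targets": [[0.5,[0,0,0],0],[0.5,[0,0,0],0],[0.5,[0,0,0.03],0],[0.5,[0,0,0.08],0],[0.7,[-0.02,-0.04,0.09],-10],[0.7,[-0.04,-0.09,0.09],-20],[0.7,[-0.06,-0.14,0.09],-30],[0.7,[-0.08,-0.19,0.09],-40]]}}

```text
clock: 9.25
position: [0.5627, -0.2956, 0.3042]
ee_rot: [2.858, 1.303, 0.001]
force: [1.7, 0.5, 0.5]
finger_gap: 0.0667
grip_force: 0.0
```

Call:
{"fn": "arm_command", "kwargs": {"targets": [[0.7,[-0.015,-0.03,0],-10],[0.7,[-0.029,-0.063,0],-20],[0.7,[-0.029,-0.063,0],-30],[0.7,[-0.029,-0.063,0],-40],[0.7,[-0.029,-0.063,0],-51],[0.7,[-0.029,-0.063,0],-51],[0.7,[-0.029,-0.063,0],-51],[0.7,[-0.029,-0.063,0],-51]]}}

```text
clock: 10.25
position: [0.5345, -0.357, 0.3037]
ee_rot: [3.141, -0.041, 0.0]
force: [-0.3, -0.2, -0.1]
finger_gap: 0.0667
grip_force: 0.0
```

```bash
python3 st.py; python3 - <<'E'
from m import *
t=snap("top","a1"); t0=cv2.imread('pics/top0_full.png')
print([onz("top",*cv2.minEnclosingCircle(blob(t,(22,120,90),(35,255,255),(410,160,460,205),20)[0])[0],.045).round(3)])
g=cv2.cvtColor(t0,cv2.COLOR_BGR2GRAY)[202:209].astype(float)
print("tray mid", onz("top",303.4,205.5,.014).round(4), "knob-based bar mid", -.1028+.145)
E
```

```text
10.25 pos [ 0.5345 -0.357   0.3037] yang -91.5 tilt [ 0. -0. -1.] F [-0.3 -0.2 -0.1] gap 0.0667 gf 0.0 q [-0.69  0.46  1.41 -0.    1.27  0.91]
[array([ 0.656, -0.434,  0.045])]
tray mid [0.5582 0.0399 0.014 ] knob-based bar mid 0.04219999999999999
```

Call:
{"fn": "arm_command", "kwargs": {"targets": [[0.7,[0,0.001,-0.06],0],[0.7,[0,0.001,-0.12],0],[0.7,[0,0.001,-0.18],0],[0.7,[0,0.001,-0.23],0],[0.7,[0,0.001,-0.261],0],[0.7,[0,0.001,-0.261],0],[0.3,[0,0.001,-0.261],0],[0,[0,0.001,-0.261],0]], "grip_force": 20}}

```text
clock: 11.3
position: [0.5352, -0.3565, 0.0444]
ee_rot: [3.14, -0.045, 0.003]
force: [-0.4, 0.6, -0.2]
finger_gap: 0.0518
grip_force: 0.0
```

Call:
{"fn": "arm_command", "kwargs": {"targets": [[0,[0,0,0],0],[0,[0,0,0],0],[0,[0,0,0.02],0],[0,[0,0,0.06],0],[0,[0,0,0.11],0],[0,[0,0,0.15],0],[0,[0,0,0.15],0],[0,[0,0,0.15],0]]}}

```text
clock: 12.3
position: [0.5342, -0.3558, 0.1927]
ee_rot: [-3.141, 0.045, 0.0]
force: [-0.2, -0.6, -0.9]
finger_gap: 0.0418
grip_force: 20.0
```

```bash
python3 st.py; python3 - <<'E'
from m import *
s=snap("side","b1");t=snap("top","b2")
def g(im,fx): return cv2.resize(im,None,fx=fx,fy=fx,interpolation=cv2.INTER_CUBIC)
o=np.zeros((600,800,3),np.uint8)
o[:600,:400]=g(s[220:340,310:390],5)
o[:240,400:]=g(t[165:213,260:340],5)
o[240:600,400:720]=g(s[175:265,305:385],4)
cv2.imwrite("pics/b3.png",o)
E
```

```text
12.3 pos [ 0.5342 -0.3558  0.1927] yang -91.7 tilt [-0.  0. -1.] F [-0.2 -0.6 -0.9] gap 0.0418 gf 20.0 q [-0.69  0.55  1.56 -0.    1.04  0.91]
```

View pics/b3.png

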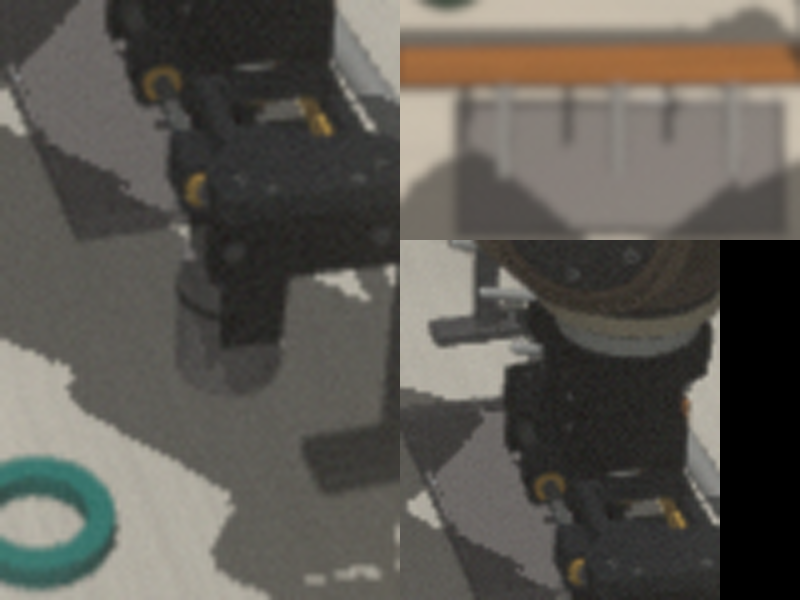

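```bash
python3 - <<'E'
from m import *
for u in (502,619,735):
    for v in(85,175): print(u,v,onz("top",(u-400+.5)/5-.5+260,(v+.5)/5-.5+165,.175 if v>100 else .163).round(4))
t=cv2.imread('pics/b2_full.png')if 0 else cv2.imread('pics/b2.png'); g=cv2.cvtColor(t,cv2.COLOR_BGR2GRAY)[188:196].mean(0); print(list(zip(range(276,335),g[276:335].round().astype(int))))
E
```

```text
502 85 [0.6237 0.1144 0.163 ]
502 175 [0.563  0.1114 0.175 ]
619 85 [0.6258 0.0372 0.163 ]
619 175 [0.565 0.035 0.175]
735 85 [ 0.6278 -0.0394  0.163 ]
735 175 [ 0.567  -0.0407  0.175 ]
[(276, np.int64(124)), (277, np.int64(126)), (278, np.int64(128)), (279, np.int64(132)), (280, np.int64(135)), (281, np.int64(132)), (282, np.int64(126)), (283, np.int64(126)), (284, np.int64(128)), (285, np.int64(129)), (286, np.int64(128)), (287, np.int64(129)), (288, np.int64(128)), (289, np.int64(129)), (290, np.int64(128)), (291, np.int64(124)), (292, np.int64(114)), (293, np.int64(107)), (294, np.int64(114)), (295, np.int64(124)), (296, np.int64(128)), (297, np.int64(129)), (298, np.int64(129)), (299, np.int64(129)), (300, np.int64(128)), (301, np.int64(125)), (302, np.int64(128)), (303, np.int64(135)), (304, np.int64(134)), (305, np.int64(129)), (306, np.int64(128)), (307, np.int64(130)), (308, np.int64(130)), (309, np.int64(130)), (310, np.int64(129)), (311, np.int64(126)), (312, np.int64(117)), (313, np.int64(110)), (314, np.int64(116)), (315, np.int64(126)), (316, np.int64(130)), (317, np.int64(130)), (318, np.int64(131)), (319, np.int64(131)), (320, np.int64(130)), (321, np.int64(131)), (322, np.int64(130)), (323, np.int64(128)), (324, np.int64(125)), (325, np.int64(129)), (326, np.int64(137)), (327, np.int64(138)), (328, np.int64(134)), (329, np.int64(132)), (330, np.int64(131)), (331, np.int64(131)), (332, np.int64(132)), (333, np.int64(131)), (334, np.int64(127))]
```

Call:
{"fn": "arm_command", "kwargs": {"targets": [[0,[-0.03,0.04,0],0],[0,[-0.034,0.09,0],1],[0,[-0.034,0.14,0],2],[0,[-0.034,0.19,0],3],[0,[-0.034,0.24,0],3],[0,[-0.034,0.285,-0.01],3],[0,[-0.034,0.317,-0.03],3],[0,[-0.024,0.317,-0.041],3]]}}

```text
clock: 13.4
position: [0.5097, -0.0372, 0.1503]
ee_rot: [-3.141, -0.041, 0.004]
force: [-0.1, -0.7, -0.1]
finger_gap: 0.0419
grip_force: 20.0
```

```bash
python3 st.py; python3 - <<'E'
from m import *
s=snap("side","c1");t=snap("top","c2")
def g(im,fx): return cv2.resize(im,None,fx=fx,fy=fx,interpolation=cv2.INTER_CUBIC)
o=np.zeros((600,800,3),np.uint8)
o[:600,:560]=g(s[180:255,310:380],8)
o[:200,560:]=g(t[165:205,290:338],5)
cv2.imwrite("pics/c3.png",o)
E
```

```text
13.4 pos [ 0.5097 -0.0372  0.1503] yang -88.5 tilt [-0.003  0.001 -1.   ] F [-0.1 -0.7 -0.1] gap 0.0419 gf 20.0 q [-0.2   0.43  1.92 -0.    0.79  1.34]
```

View pics/c3.png

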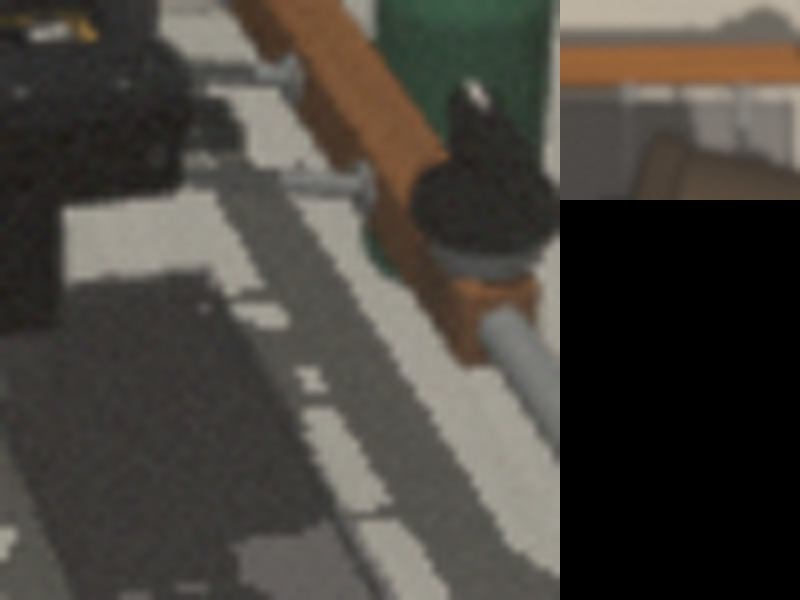

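Call:
{"fn": "arm_command", "kwargs": {"targets": [[0,[0.012,-0.002,0.002],0],[0,[0.025,-0.002,0.002],0],[0,[0.036,-0.002,0.001],0],[0,[0.046,-0.002,-0.001],0],[0,[0.056,-0.002,-0.003],0],[0,[0.066,-0.002,-0.005],0],[0,[0.077,-0.002,-0.008],0],[0,[0.077,-0.002,-0.008],0]]}}

```text
clock: 14.5
position: [0.588, -0.041, 0.1432]
ee_rot: [3.141, 0.037, -0.0]
force: [-0.2, -0.3, -1.0]
finger_gap: 0.042
grip_force: 20.0
```

```bash
python3 st.py; python3 - <<'E'
from m import *
s=snap("side","c4");t=snap("top","c5")
def g(im,fx): return cv2.resize(im,None,fx=fx,fy=fx,interpolation=cv2.INTER_CUBIC)
cv2.imwrite("pics/c6.png",g(s[180:255,310:390],8))
E
```

```text
14.5 pos [ 0.588  -0.041   0.1432] yang -88.6 tilt [-0. -0. -1.] F [-0.2 -0.3 -1. ] gap 0.042 gf 20.0 q [-0.18  0.54  1.74 -0.    0.87  1.37]
```

View pics/c6.png

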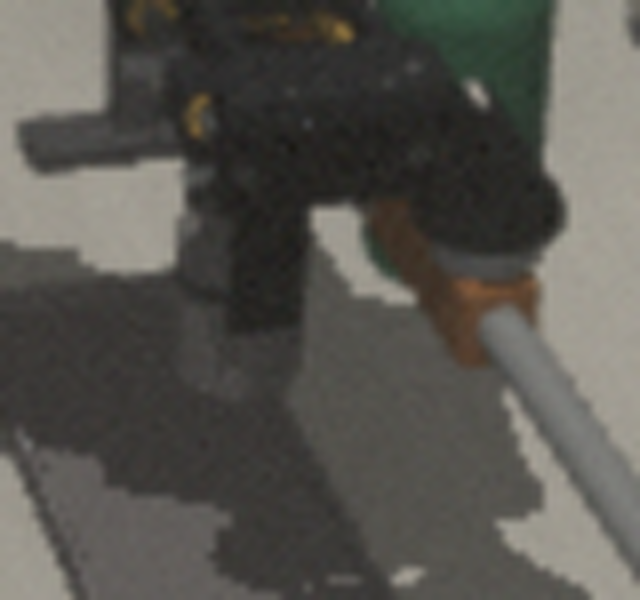

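Call:
{"fn": "arm_command", "kwargs": {"targets": [[0,[0,0,-0.001],0],[0,[0,0,-0.002],0],[0,[0,0,-0.003],0],[0,[0,0,-0.004],0],[0,[0,0,-0.005],0],[0,[0,0,-0.006],0],[0,[0,0,-0.006],0],[0,[0,0,-0.006],0]]}}

```text
clock: 15.6
position: [0.5876, -0.0411, 0.1378]
ee_rot: [3.141, 0.037, 0.001]
force: [-0.1, 0.9, 2.5]
finger_gap: 0.0414
grip_force: 20.0
```

Call:
{"fn": "arm_command", "kwargs": {"targets": [[0,[0,0,-0.001],0],[0,[0,0,-0.002],0],[0,[0,0,-0.002],0],[0,[0,0,-0.002],0],[0,[0,0,-0.002],0],[0,[0,0,-0.002],0],[0,[0,0,-0.002],0],[0,[0,0,-0.002],0]]}}

```text
clock: 16.6
position: [0.5883, -0.0409, 0.1371]
ee_rot: [3.141, 0.037, 0.004]
force: [-1.1, 2.4, 13.0]
finger_gap: 0.0416
grip_force: 20.0
```

Call:
{"fn": "arm_command", "kwargs": {"targets": [[0,[0,0,0.002],0],[0,[0,0,0.002],0],[0.48,[0,0,0.002],0],[0.55,[0,0,0.002],0],[0.6,[0,0,0.002],0],[0.6,[0,0,0.002],0],[0.6,[0,0,0.002],0],[0.6,[0,0,0.002],0]]}}

```text
clock: 17.6
position: [0.5875, -0.041, 0.1377]
ee_rot: [3.141, 0.037, 0.0]
force: [0.3, -0.0, 0.0]
finger_gap: 0.0569
grip_force: 0.0
```

Call:
{"fn": "arm_command", "kwargs": {"targets": [[0.6,[0,0,0.01],0],[0.6,[0,0,0.02],0],[0.6,[0,0,0.04],0],[0.6,[0,0,0.07],0],[0.6,[0,0,0.12],0],[0.6,[-0.06,-0.02,0.12],0],[0.6,[-0.12,-0.05,0.12],0],[0.6,[-0.184,-0.05,0.12],0]]}}

```text
clock: 18.6
position: [0.4083, -0.0917, 0.2583]
ee_rot: [3.141, 0.036, 0.002]
force: [-0.3, -0.4, 0.5]
finger_gap: 0.0569
grip_force: 0.0
```

```bash
python3 st.py; python3 - <<'E'
from m import *
s=snap("side","d1");t=snap("top","d2")
def g(im,fx): return cv2.resize(im,None,fx=fx,fy=fx,interpolation=cv2.INTER_CUBIC)
o=np.zeros((600,800,3),np.uint8)
o[:600,:480]=g(s[180:255,320:380],8)
o[:250,480:]=g(t[165:215,286:350],5)
cv2.imwrite("pics/d3.png",o)
for c in blob(t,(5,110,120),(16,255,255),(230,180,370,285),20):
    (u,v),rad=cv2.minEnclosingCircle(c); print("tin",u,v,rad,onz("top",u,v,.069).round(4))
E
```

```text
18.6 pos [ 0.4083 -0.0917  0.2583] yang -88.7 tilt [ 0.001 -0.001 -1.   ] F [-0.3 -0.4  0.5] gap 0.0569 gf 0.0 q [-0.38  0.16  1.99 -0.    0.99  1.17]
tin 299.5 180.5 39.503265380859375 [0.6416 0.0542 0.069 ]
```

View pics/d3.png

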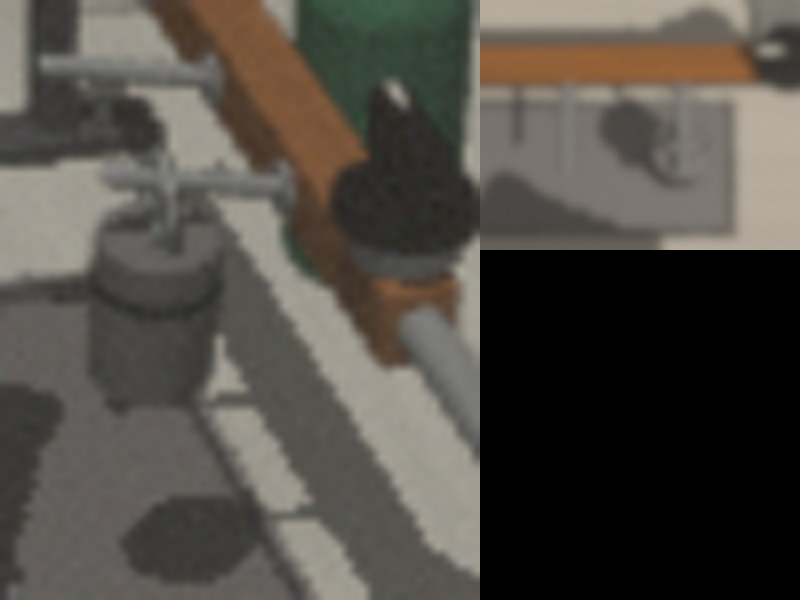

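Call:
{"fn": "arm_command", "kwargs": {"targets": [[0.58,[-0.002,-0.04,0],-9],[0.58,[-0.004,-0.083,0],-19],[0.58,[-0.004,-0.083,-0.04],-19],[0.58,[-0.004,-0.083,-0.09],-19],[0.58,[-0.004,-0.083,-0.14],-19],[0.58,[-0.004,-0.083,-0.18],-19],[0.58,[-0.004,-0.083,-0.205],-19],[0.58,[-0.004,-0.083,-0.215],-19]]}}

```text
clock: 19.7
position: [0.4061, -0.1739, 0.0419]
ee_rot: [-3.104, 0.482, 0.001]
force: [0.4, -0.3, 1.5]
finger_gap: 0.0553
grip_force: 0.0
```

Call:
{"fn": "arm_command", "kwargs": {"targets": [[0.5,[0,0,0],0],[0.4,[0,0,0],0],[0.2,[0,0,0],0],[0,[0,0,0],0],[0,[0,0,0],0],[0,[0,0,0.02],0],[0,[0,0,0.06],0],[0,[0,0,0.06],0]]}}

```text
clock: 20.7
position: [0.4067, -0.1743, 0.1049]
ee_rot: [3.102, -0.481, 0.007]
force: [-1.0, -0.0, -2.7]
finger_gap: 0.0339
grip_force: 20.0
```

```bash
python3 st.py
```

```text
20.7 pos [ 0.4067 -0.1743  0.1049] yang -107.6 tilt [ 0.004 -0.003 -1.   ] F [-1.  -0.  -2.7] gap 0.0339 gf 20.0 q [-0.55  0.43  2.13 -0.    0.58  1.32]
```

Call:
{"fn": "arm_command", "kwargs": {"targets": [[0,[0,0,0.05],0],[0,[0.02,0.03,0.085],4],[0,[0.04,0.075,0.085],8],[0,[0.06,0.12,0.085],12],[0,[0.08,0.17,0.085],16],[0,[0.093,0.211,0.085],19],[0,[0.093,0.211,0.06],19],[0,[0.093,0.211,0.046],19]]}}

```text
clock: 21.7
position: [0.4982, 0.0376, 0.147]
ee_rot: [-3.141, -0.039, 0.003]
force: [-0.2, -0.1, -0.5]
finger_gap: 0.0338
grip_force: 20.0
```

```bash
python3 st.py
```

```text
21.7 pos [0.4982 0.0376 0.147 ] yang -88.6 tilt [-0.002 -0.    -1.   ] F [-0.2 -0.1 -0.5] gap 0.0338 gf 20.0 q [-0.06  0.43  1.95 -0.    0.77  1.49]
```

Call:
{"fn": "arm_command", "kwargs": {"targets": [[0,[0.015,0,0.003],0],[0,[0.03,0,0.003],0],[0,[0.045,0,0.002],0],[0,[0.055,0,0],0],[0,[0.065,0,-0.002],0],[0,[0.076,0,-0.004],0],[0,[0.088,0,-0.006],0],[0,[0.088,0,-0.006],0]]}}

```text
clock: 22.7
position: [0.5875, 0.0372, 0.1423]
ee_rot: [3.141, 0.037, -0.0]
force: [-0.7, 0.8, -1.2]
finger_gap: 0.034
grip_force: 20.0
```

Call:
{"fn": "arm_command", "kwargs": {"targets": [[0,[0,0,-0.002],0],[0,[0,0,-0.004],0],[0,[0,0,-0.005],0],[0,[0,0,-0.006],0],[0,[0,0,-0.007],0],[0,[0,0,-0.007],0],[0,[0,0,-0.007],0],[0,[0,0,-0.007],0]]}}

```text
clock: 23.7
position: [0.5872, 0.037, 0.1363]
ee_rot: [3.141, 0.037, 0.002]
force: [-0.2, -1.2, 5.7]
finger_gap: 0.0337
grip_force: 20.0
```

Call:
{"fn": "arm_command", "kwargs": {"targets": [[0,[0,0,0.001],0],[0.38,[0,0,0.001],0],[0.45,[0,0,0.001],0],[0.52,[0,0,0.001],0],[0.52,[0,0,0.001],0],[0.52,[0,0,0.01],0],[0.52,[0,0,0.02],0],[0.52,[0,0,0.04],0]]}}

```text
clock: 24.7
position: [0.5867, 0.0372, 0.1763]
ee_rot: [3.141, 0.037, -0.001]
force: [-0.8, 1.1, 0.7]
finger_gap: 0.0496
grip_force: 0.0
```

Call:
{"fn": "arm_command", "kwargs": {"targets": [[0.52,[0,0,0.03],0],[0.52,[0,0,0.08],0],[0.8,[-0.04,0.02,0.08],10],[0.8,[-0.08,0.06,0.08],20],[0.8,[-0.1,0.11,0.08],30],[0.8,[-0.12,0.16,0.08],40],[0.8,[-0.13,0.22,0.08],50],[0.8,[-0.14,0.28,0.08],60]]}}

```text
clock: 25.7
position: [0.4463, 0.319, 0.2568]
ee_rot: [2.697, 1.61, 0.003]
force: [0.9, 0.4, 0.3]
finger_gap: 0.0759
grip_force: 0.0
```

```bash
python3 st.py; python3 - <<'E'
from m import *
s=snap("side","e1");t=snap("top","e2")
def g(im,fx): return cv2.resize(im,None,fx=fx,fy=fx,interpolation=cv2.INTER_CUBIC)
o=np.zeros((600,800,3),np.uint8)
o[:600,:400]=g(s[165:265,310:376],6)[:600,:396].copy() if 0 else np.pad(g(s[165:265,310:376],6),((0,0),(0,4),(0,0)))
o[:300,400:]=g(t[165:240,270:370],4)
cv2.imwrite("pics/e3.png",o)
for c in blob(t,(5,110,120),(16,255,255),(200,212,370,285),20):
    (u,v),rad=cv2.minEnclosingCircle(c); print("tin",u,v,rad,onz("top",u,v,.069).round(4))
E
```

```text
25.7 pos [0.4463 0.319  0.2568] yang -28.3 tilt [ 0.001  0.001 -1.   ] F [0.9 0.4 0.3] gap 0.0759 gf 0.0 q [ 0.5   0.35  1.71 -0.    1.08  0.99]
tin 304.20001220703125 241.1999969482422 7.5287065505981445 [0.4297 0.0317 0.069 ]
tin 341.20001220703125 237.1999969482422 7.5287065505981445 [ 0.4469 -0.0964  0.069 ]
```

View pics/e3.png

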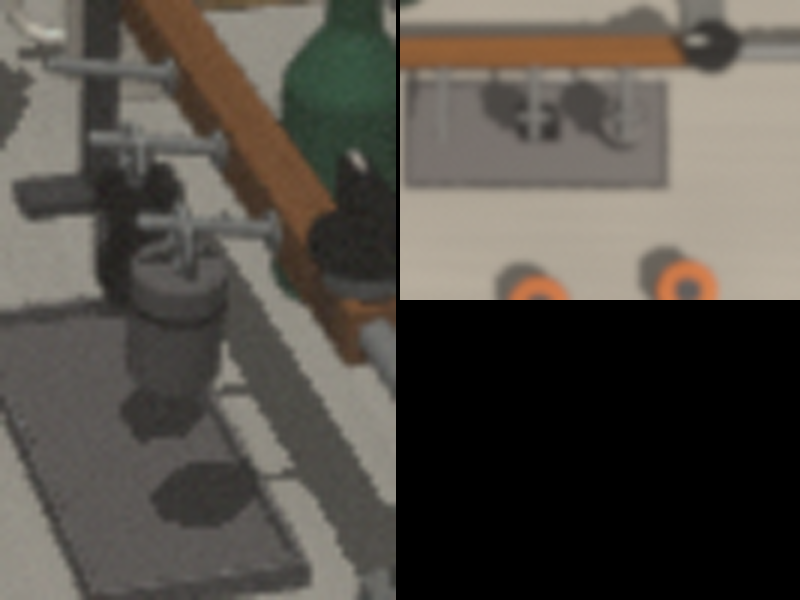

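Call:
{"fn": "arm_command", "kwargs": {"targets": [[0.85,[-0.003,-0.05,0],7],[0.85,[-0.006,-0.11,0],14],[0.85,[-0.01,-0.17,0],21],[0.85,[-0.013,-0.23,0],28],[0.85,[-0.016,-0.287,0],28],[0.85,[-0.016,-0.287,-0.02],28],[0.85,[-0.016,-0.287,-0.06],28],[0.85,[-0.016,-0.287,-0.1],28]]}}

```text
clock: 26.8
position: [0.431, 0.0294, 0.1555]
ee_rot: [2.235, 2.205, 0.002]
force: [-1.1, 0.4, -0.9]
finger_gap: 0.081
grip_force: 0.0
```

```bash
python3 st.py; python3 -c "
from h import *
print(onz('top',272.8,261,.125).round(3),[onz('top',*p,.069).round(4) for p in((304.6,241.6),(341.8,237.4))])"
```

```text
26.8 pos [0.431  0.0294 0.1555] yang -0.8 tilt [ 0.002 -0.    -1.   ] F [-1.1  0.4 -0.9] gap 0.081 gf 0.0 q [-0.09  0.33  2.1  -0.    0.71 -0.07]
[0.361 0.133 0.125] [array([0.4284, 0.0303, 0.069 ]), array([ 0.4462, -0.0985,  0.069 ])]
```

Call:
{"fn": "arm_command", "kwargs": {"targets": [[0.85,[-0.001,0.001,-0.04],0],[0.85,[-0.001,0.001,-0.08],0],[0.85,[-0.001,0.001,-0.111],0],[0.85,[-0.001,0.001,-0.111],0],[0.6,[-0.001,0.001,-0.111],0],[0.4,[-0.001,0.001,-0.111],0],[0.3,[-0.001,0.001,-0.111],0],[0.3,[-0.001,0.001,-0.111],0]]}}

```text
clock: 27.8
position: [0.4302, 0.0312, 0.0454]
ee_rot: [2.233, 2.208, 0.002]
force: [-1.6, -0.3, 10.1]
finger_gap: 0.0539
grip_force: 20.0
```

Call:
{"fn": "arm_command", "kwargs": {"targets": [[0.3,[0,0,0],0],[0.3,[0,0,0.05],0],[0.3,[0,0,0.1],0],[0.3,[0,0,0.16],0],[0.3,[0,0.05,0.17],0],[0.3,[0,0.11,0.17],0],[0.3,[0,0.17,0.17],0],[0.3,[0,0.23,0.17],-2]]}}

```text
clock: 28.8
position: [0.4293, 0.263, 0.215]
ee_rot: [2.273, 2.169, 0.0]
force: [1.6, -0.6, -2.0]
finger_gap: 0.0537
grip_force: 20.0
```

```bash
python3 st.py
```

```text
28.8 pos [0.4293 0.263  0.215 ] yang -2.7 tilt [ 0.  0. -1.] F [ 1.6 -0.6 -2. ] gap 0.0537 gf 20.0 q [ 0.42  0.34  1.87 -0.    0.94  0.47]
```

Call:
{"fn": "arm_command", "kwargs": {"targets": [[0.3,[0.002,0.06,0],0],[0.3,[0.004,0.11,0],0],[0.3,[0.004,0.11,0],0],[0.3,[0.004,0.11,-0.05],0],[0.3,[0.004,0.11,-0.1],0],[0.3,[0.004,0.11,-0.14],0],[0.3,[0.004,0.11,-0.16],0],[0.3,[0.004,0.11,-0.166],0]]}}

```text
clock: 29.8
position: [0.4333, 0.3701, 0.0478]
ee_rot: [-2.273, -2.169, 0.004]
force: [-11.5, -3.4, 25.8]
finger_gap: 0.0536
grip_force: 20.0
```

Call:
{"fn": "arm_command", "kwargs": {"targets": [[0.3,[0,0,-0.001],0],[0.3,[0,0,-0.001],0],[0.7,[0,0,-0.001],0],[0.8,[0,0,-0.001],0],[0.8,[0,0,-0.001],0],[0.8,[0,0,0.04],0],[0.8,[0,0,0.1],0],[0.8,[0,0,0.16],0]]}}

```text
clock: 30.8
position: [0.4336, 0.371, 0.2104]
ee_rot: [2.272, 2.17, -0.001]
force: [-0.3, -0.0, -0.4]
finger_gap: 0.076
grip_force: 0.0
```

```bash
python3 st.py; python3 - <<'E'
from m import *
t=snap("top","f1")
for c in blob(t,(5,110,120),(16,255,255),(200,212,370,285),20):
    (u,v),rad=cv2.minEnclosingCircle(c); print("tin",u,v,rad,onz("top",u,v,.069).round(4))
E
```

```text
30.8 pos [0.4336 0.371  0.2104] yang -2.6 tilt [-0. -0. -1.] F [-0.3 -0.  -0.4] gap 0.076 gf 0.0 q [ 0.59  0.43  1.72 -0.    0.99  0.64]
tin 341.20001220703125 237.1999969482422 7.5287065505981445 [ 0.4469 -0.0964  0.069 ]
tin 210.0 235.0 6.403224468231201 [0.4426 0.3598 0.069 ]
```

Call:
{"fn": "arm_command", "kwargs": {"targets": [[0.85,[0,-0.06,0],0],[0.85,[0,-0.12,0],0],[0.85,[0.005,-0.18,0],2],[0.85,[0.005,-0.24,0],2],[0.85,[0.005,-0.3,0],2],[0.85,[0.01,-0.36,0],2],[0.85,[0.013,-0.42,0],2],[0.85,[0.013,-0.469,0],2]]}}

```text
clock: 31.85
position: [0.4467, -0.1001, 0.2087]
ee_rot: [2.234, 2.207, 0.001]
force: [1.0, -0.1, 0.0]
finger_gap: 0.0808
grip_force: 0.0
```

Call:
{"fn": "arm_command", "kwargs": {"targets": [[0.85,[0,0,-0.03],0],[0.85,[0,0,-0.08],0],[0.85,[0,0,-0.13],0],[0.85,[0,0,-0.165],0],[0.85,[0,0,-0.165],0],[0.6,[0,0,-0.165],0],[0.3,[0,0,-0.165],0],[0.3,[0,0,-0.165],0]]}}

```text
clock: 32.85
position: [0.4473, -0.098, 0.0447]
ee_rot: [2.232, 2.208, 0.001]
force: [0.3, -1.1, -0.3]
finger_gap: 0.0563
grip_force: 0.0
```

Call:
{"fn": "arm_command", "kwargs": {"targets": [[0.3,[0,0,0],0],[0.3,[0,0,0],0],[0.3,[0,0,0.05],0],[0.3,[0,0,0.1],0],[0.3,[0,0,0.16],0],[0.3,[0,0.04,0.17],0],[0.3,[-0.005,0.1,0.17],0],[0.3,[-0.008,0.16,0.17],0]]}}

```text
clock: 33.85
position: [0.4383, 0.0636, 0.2142]
ee_rot: [2.235, 2.207, 0.001]
force: [1.6, 0.2, -2.0]
finger_gap: 0.0537
grip_force: 20.0
```

```bash
python3 st.py; python3 - <<'E'
from m import *
t=snap("top","f2");s=snap("side","f3")
def g(im,fx): return cv2.resize(im,None,fx=fx,fy=fx,interpolation=cv2.INTER_CUBIC)
o=np.zeros((520,800,3),np.uint8)
o[:250,:350]=g(t[215:265,185:255],5); o[:520,350:750]=g(s[165:230,225:275],8)
cv2.imwrite("pics/f4.png",o)
for c in blob(t,(5,110,60),(16,255,255),(180,212,370,285),20):
    (u,v),rad=cv2.minEnclosingCircle(c); print("tin",u,v,rad,onz("top",u,v,.069).round(4))
E
```

```text
33.85 pos [0.4383 0.0636 0.2142] yang -0.7 tilt [ 0.001 -0.    -1.   ] F [ 1.6  0.2 -2. ] gap 0.0537 gf 20.0 q [-0.01  0.25  2.    0.    0.89  0.01]
tin 208.05661010742188 238.1226348876953 10.119166374206543 [0.4316 0.366  0.069 ]
```

View pics/f4.png

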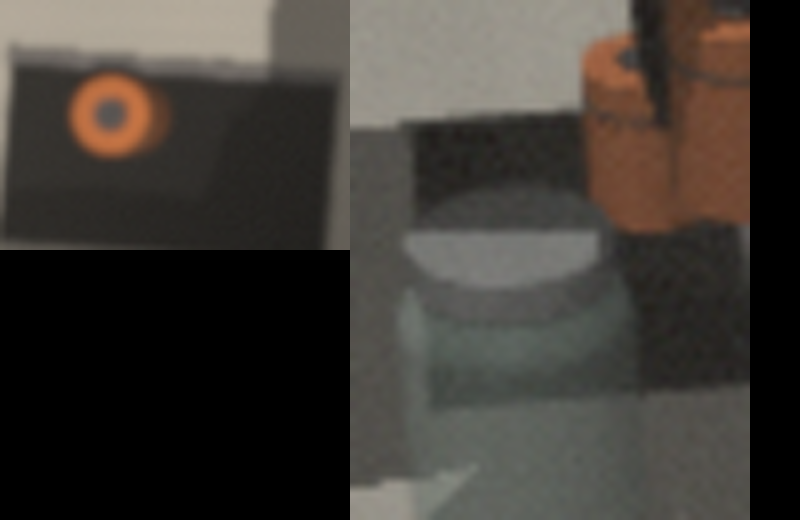

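Call:
{"fn": "arm_command", "kwargs": {"targets": [[0.3,[-0.002,0.06,0],0],[0.3,[-0.004,0.12,0],-1],[0.3,[-0.006,0.18,0],-2],[0.3,[-0.007,0.23,0],-2],[0.3,[-0.007,0.246,0],-2],[0.3,[-0.007,0.246,-0.05],-2],[0.3,[-0.007,0.246,-0.1],-2],[0.3,[-0.007,0.246,-0.14],-2]]}}

```text
clock: 34.95
position: [0.4318, 0.307, 0.0722]
ee_rot: [-2.273, -2.169, 0.001]
force: [0.9, 0.4, -1.7]
finger_gap: 0.0539
grip_force: 20.0
```

Call:
{"fn": "arm_command", "kwargs": {"targets": [[0.3,[0,0,-0.01],0],[0.3,[0,0,-0.02],0],[0.3,[0,0,-0.024],0],[0.3,[0,0,-0.026],0],[0.3,[0,0,-0.026],0],[0.5,[0,0,-0.026],0],[0.7,[0,0,-0.026],0],[0.8,[0,0,-0.026],0]]}}

```text
clock: 35.95
position: [0.4319, 0.3082, 0.0479]
ee_rot: [2.272, 2.169, 0.001]
force: [0.8, 0.1, -0.4]
finger_gap: 0.0684
grip_force: 0.0
```

Call:
{"fn": "arm_command", "kwargs": {"targets": [[0.8,[0,0,0],0],[0.8,[0,0,0.02],0],[0.8,[0,0,0.06],0],[0.8,[0,0,0.12],0],[0.8,[0,0,0.18],0],[0.8,[-0.03,-0.05,0.2],0],[0.8,[-0.03,-0.11,0.2],0],[0.8,[-0.03,-0.17,0.2],0]]}}

```text
clock: 36.95
position: [0.4013, 0.1368, 0.2482]
ee_rot: [2.27, 2.17, 0.002]
force: [1.2, 0.6, -0.4]
finger_gap: 0.0762
grip_force: 0.0
```

Call:
{"fn": "arm_command", "kwargs": {"targets": [[0.8,[0,-0.06,0],0],[0.8,[0,-0.12,0],0],[0.8,[0,-0.18,0],0],[0.8,[0,-0.24,0],0],[0.8,[0,-0.3,0],0],[0.8,[0,-0.36,0],0],[0.8,[0,-0.36,0],0],[0.8,[0,-0.36,0],0]]}}

```text
clock: 37.95
position: [0.4015, -0.2215, 0.2475]
ee_rot: [-2.273, -2.168, -0.0]
force: [-0.2, 0.9, 0.1]
finger_gap: 0.0764
grip_force: 0.0
```

```bash
python3 st.py; python3 - <<'E'
from m import *
t=snap("top","g1");s=snap("side","g2")
def g(im,fx): return cv2.resize(im,None,fx=fx,fy=fx,interpolation=cv2.INTER_CUBIC)
o=np.zeros((600,800,3),np.uint8)
o[:300,:760]=g(t[165:265,185:375][:,:],4)[:300,:760]; o[:]=0
o[:300,:420]=g(t[210:270,185:269],5); o[:300,420:800]=g(t[165:225,265:341],5); o[300:,:480]=g(s[165:240,225:285],8)[:300,:480]; o[300:,480:800]=g(s[165:240,310:390],4)
cv2.imwrite("pics/g3.png",o)
c=max(blob(t,(5,110,60),(16,255,255),(180,212,270,285),20),key=cv2.contourArea); print(cv2.boundingRect(c))
from plant import viewer
h=cv2.cvtColor(t,cv2.COLOR_BGR2HSV)
E
```

```text
37.95 pos [ 0.4015 -0.2215  0.2475] yang -2.7 tilt [-0.     0.001 -1.   ] F [-0.2  0.9  0.1] gap 0.0764 gf 0.0 q [-0.65  0.23  1.92  0.    0.99 -0.6 ]
(199, 229, 36, 18)
```

View pics/g3.png

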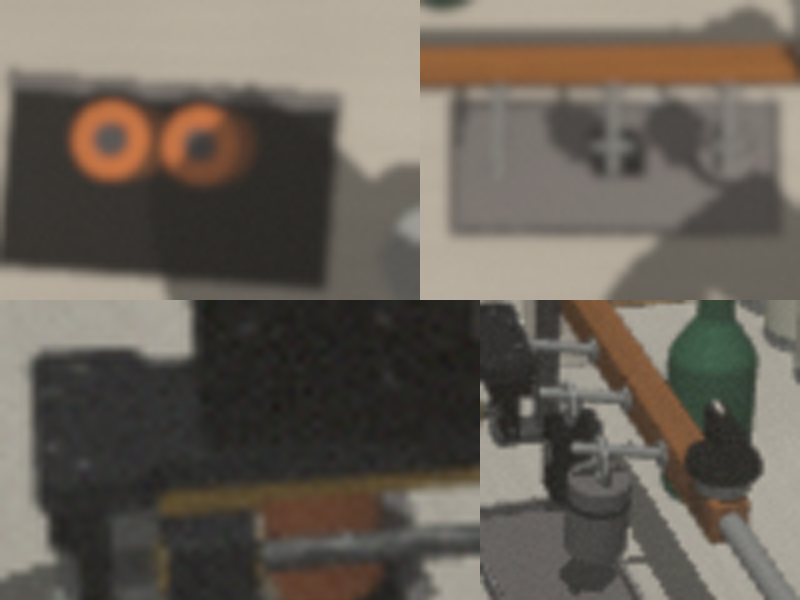

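```bash
cat > tins.py <<'E'
from m import *
t=viewer.get_image("top"); h=cv2.cvtColor(t,cv2.COLOR_BGR2HSV)
m=cv2.inRange(h,np.array((3,100,40)),np.array((18,255,255))); m[:212]=0;m[285:]=0;m[:,:180]=0;m[:,370:]=0
cs,hi=cv2.findContours(m,cv2.RETR_CCOMP,cv2.CHAIN_APPROX_NONE)
a=np.radians(-2.7)
for c,q in zip(cs,hi[0]):
    if q[3]>=0 and cv2.contourArea(c)>2:
        M=cv2.moments(c);p=onz("top",M["m10"]/M["m00"],M["m01"]/M["m00"],.0715); d=p[:2]-(.416,.3445)
        print("dot",p.round(4),"mat",(np.cos(a)*d[0]+np.sin(a)*d[1]).round(4),(-np.sin(a)*d[0]+np.cos(a)*d[1]).round(4))
E
python3 tins.py; python3 -c "
from h import *
for p in((207.0,237.7),(225.2,239.0)): print(onz('top',*p,.0715).round(4))"
```

```text
dot [0.4302 0.3075 0.0715] mat 0.016 -0.0362
dot [0.4342 0.3704 0.0715] mat 0.017 0.0267
[0.433  0.3692 0.0715]
[0.4302 0.3058 0.0715]
```

Call:
{"fn": "arm_command", "kwargs": {"targets": [[0.8,[0,0,0.01],0],[0.8,[0,0,0.01],0],[0.8,[0,0,0.01],0],[0.8,[0,0,0.01],0],[0.8,[0,0,0.01],0],[0.8,[0,0,0.01],0],[0.8,[0,0,0.01],0],[0.8,[0,0,0.01],0]]}}

```text
clock: 39.1
position: [0.4018, -0.2218, 0.2576]
ee_rot: [2.272, 2.17, 0.0]
force: [-0.3, -1.1, -0.3]
finger_gap: 0.0765
grip_force: 0.0
```

Call:
{"fn": "arm_command", "kwargs": {"targets": [[0.8,[0,0,0],0],[0.8,[0,0,0],0],[0.8,[0,0,0],0],[0.8,[0,0,0],0],[0.8,[0,0,0],0],[0.8,[0,0,0],0],[0.8,[0,0,0],0],[0.8,[0,0,0],0]]}}

```text
clock: 40.1
position: [0.4018, -0.2218, 0.2577]
ee_rot: [2.272, 2.17, 0.0]
force: [-0.6, -0.3, 0.5]
finger_gap: 0.0762
grip_force: 0.0
```

```bash
python3 st.py; python3 tins.py
```

```text
40.1 pos [ 0.4018 -0.2218  0.2577] yang -2.6 tilt [ 0. -0. -1.] F [-0.6 -0.3  0.5] gap 0.0762 gf 0.0 q [-0.65  0.22  1.91  0.    1.01 -0.6 ]
dot [0.4167 0.357  0.0715] mat 0.0001 0.0125
dot [0.4291 0.3034 0.0715] mat 0.0151 -0.0404
```

```bash
python3 tins.py; python3 tins.py
```

```text
dot [0.4168 0.3566 0.0715] mat 0.0002 0.0121
dot [0.4295 0.3033 0.0715] mat 0.0154 -0.0405
dot [0.4168 0.3566 0.0715] mat 0.0002 0.0121
dot [0.4291 0.3034 0.0715] mat 0.0151 -0.0404
```

Call:
{"fn": "arm_command", "kwargs": {"targets": [[0.85,[0,0.06,0],0],[0.85,[0,0.12,0],0],[0.85,[0,0.18,0],0],[0.85,[0,0.24,0],0],[0.85,[0.005,0.3,0],0],[0.85,[0.01,0.36,0],0],[0.85,[0.015,0.42,0],0],[0.85,[0.015,0.48,0],0]]}}

```text
clock: 41.25
position: [0.4168, 0.2603, 0.2577]
ee_rot: [2.272, 2.169, 0.001]
force: [0.9, -1.0, -0.4]
finger_gap: 0.081
grip_force: 0.0
```

Call:
{"fn": "arm_command", "kwargs": {"targets": [[0.85,[0,0.06,0],0],[0.85,[0,0.097,0],0],[0.85,[0,0.097,-0.05],0],[0.85,[0,0.097,-0.1],0],[0.85,[0,0.097,-0.15],0],[0.85,[0,0.097,-0.19],0],[0.85,[0,0.097,-0.209],0],[0.85,[0,0.097,-0.209],0]]}}

```text
clock: 42.25
position: [0.4164, 0.3548, 0.0474]
ee_rot: [-2.272, -2.169, 0.004]
force: [0.3, -0.1, 0.0]
finger_gap: 0.0809
grip_force: 0.0
```

Call:
{"fn": "arm_command", "kwargs": {"targets": [[0.6,[0,0,0],0],[0.4,[0,0,0],0],[0.3,[0,0,0],0],[0.3,[0,0,0],0],[0.3,[0,0,0.01],0],[0.3,[0,0.012,0.015],0],[0.3,[0.016,0.012,0.015],0],[0.3,[0.016,0.012,0.015],0]]}}

```text
clock: 43.25
position: [0.434, 0.3674, 0.0636]
ee_rot: [2.272, 2.169, 0.001]
force: [-0.4, -0.6, -2.6]
finger_gap: 0.0537
grip_force: 20.0
```

Call:
{"fn": "arm_command", "kwargs": {"targets": [[0.3,[0,0,-0.008],0],[0.3,[0,0,-0.013],0],[0.3,[0,0,-0.0145],0],[0.3,[0,0,-0.0145],0],[0.5,[0,0,-0.0145],0],[0.7,[0,0,-0.0145],0],[0.8,[0,0,-0.0145],0],[0.8,[0,0,-0.0145],0]]}}

```text
clock: 44.25
position: [0.4328, 0.3672, 0.049]
ee_rot: [2.272, 2.17, -0.0]
force: [-0.6, -0.2, -0.5]
finger_gap: 0.0748
grip_force: 0.0
```

Call:
{"fn": "arm_command", "kwargs": {"targets": [[0.8,[0,0,0.02],0],[0.8,[0,0,0.07],0],[0.8,[0,0,0.13],0],[0.8,[0,0,0.19],0],[0.8,[-0.02,-0.06,0.2],0],[0.8,[-0.02,-0.12,0.2],0],[0.8,[-0.02,-0.18,0.2],0],[0.8,[-0.02,-0.24,0.2],0]]}}

```text
clock: 45.25
position: [0.4125, 0.1255, 0.2494]
ee_rot: [2.271, 2.17, 0.001]
force: [0.5, -0.8, 0.1]
finger_gap: 0.0762
grip_force: 0.0
```

Call:
{"fn": "arm_command", "kwargs": {"targets": [[0.8,[0,-0.06,0],0],[0.8,[0,-0.12,0],0],[0.8,[0,-0.18,0],0],[0.8,[0,-0.24,0],0],[0.8,[0,-0.3,0],0],[0.8,[0,-0.3,0],0],[0.8,[0,-0.3,0],0],[0.8,[0,-0.3,0],0]]}}

```text
clock: 46.25
position: [0.4129, -0.1717, 0.2492]
ee_rot: [-2.27, -2.171, -0.0]
force: [-0.3, 0.6, 0.1]
finger_gap: 0.076
grip_force: 0.0
```

```bash
python3 st.py; python3 tins.py
```

```text
46.25 pos [ 0.4129 -0.1717  0.2492] yang -2.6 tilt [ 0.  0. -1.] F [-0.3  0.6  0.1] gap 0.076 gf 0.0 q [-0.54  0.21  1.94  0.    0.98 -0.5 ]
dot [0.4291 0.3051 0.0715] mat 0.0149 -0.0388
dot [0.432  0.368  0.0715] mat 0.0149 0.0243
```

Call:
{"fn": "arm_command", "kwargs": {"targets": [[0.8,[0,0,0],0],[0.8,[0,0,0],0],[0.8,[0,0,0],0],[0.8,[0,0,0],0],[0.8,[0,0,0],0],[0.8,[0,0,0],0],[0.8,[0,0,0],0],[0.8,[0,0,0],0]]}}

```text
clock: 47.3
position: [0.4128, -0.1729, 0.2492]
ee_rot: [2.272, 2.169, 0.0]
force: [0.4, -0.3, 0.7]
finger_gap: 0.076
grip_force: 0.0
```

```bash
python3 - <<'E'
import tins
from h import *
a=cv2.imread("pics/g2.png"); b=viewer.get_image("side")
d=cv2.absdiff(a,b)[225:310,340:390]; print("peg area diff",d.mean().round(2))
if True:
    print(r.sign_off())
E
```

```text
dot [0.4288 0.3046 0.0715] mat 0.0147 -0.0392
dot [0.432  0.368  0.0715] mat 0.0149 0.0243
peg area diff 3.37
the job is handed in; nothing more can be done
None
```

I handed the job in at 47 s and got no verdict back: the knob is tight with the bar centred over the tray, the clicker and bag tube hang on the middle and right pegs (no lamp was there), and both tins stand 63 mm apart along the mat's ledge, one put back after it was knocked aside.

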